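# Chock the pump plate with a wedge

### The job

The pump on the repair stand still rocks on its pivot. Pick up the steel wedge, lay it flat on the bench with its thin end pointing squarely in under the middle of the black plate's front edge, and push it in until it jams tight: a firm push, not a forced one, since overdriving strains the pump. Lift the plate only with the wedge, leave it jammed there when you let go, and leave the other things on the bench alone.

Things in the scene. Friction and masses are not known exactly. Their poses are not given: they have to be found in the camera images.
- edge_foot (a point): Point on the bench surface below the middle of the front edge of the black plate's tongue, fixed to the stand. x axis: level, square to the edge, pointing in under the plate (the way to push); z up. Tongue: 8 mm thick, 90 mm wide, straight-edged; clear below for 105 mm inward. Its underside is 8 to 16 mm above the bench: set by a screw, different each time, not measured.
- stand: Repair stand: dark steel base, two cheeks, the black plate and the pump (all counted as part of it). Origin and axes as edge_foot. The pump stands on the plate from 130 mm inward, up to 175 mm high. The plate hinges 200 mm inward of its front edge, 55 to 63 mm up. The edge rests down with 5 to 6 N; each mm it is raised takes some 12 N more.
- wedge_grip (a point): Centre of the wedge's upright grip block, 50 mm above the wedge's underside. The grip is 20 mm along x, 24 mm across y (the way to pinch it), from 25 to 72 mm height. Axes: x towards the thin nose, y across, z up. The nose lies 123 mm ahead along x, the tail end 15 mm behind.
- wedge: Plain steel wedge with a slick white plastic sole, 0.32 to 0.52 kg, 138 mm long, 36 mm wide, flat below (lying so at the start), its top sloping from 27 mm at the tail to 4 mm at the nose (1 in 6). Origin: middle of its underside, 54 mm ahead of the grip; axes as wedge_grip. Once jammed it stays by its own friction.
- wedge_nose (a point): Middle of the wedge's thin nose end, at its underside. A level push of about 12 N jams it well, best without pressing it down or lifting it: under 10 N it may be loose, over 14 N overdriven. The push jumps to about 6 N when the slope meets the edge, then rises by about 1 N per mm: well jammed is roughly 6 mm past that touch.
- packing_bar: Flat plain steel bar 110 x 36 x 12 mm without grip, lying loose; not used. Origin in the middle of its underside.
- socket: Steel socket, tube 30 mm across, 50 mm high, standing; not used. Origin under it.
- cap: Black plastic plug, 32 mm across, 34 mm high, standing; not used. Origin under it.
Things that resemble listed ones, but are neither listed nor needed, are in the scene too. Of the things that look like the wedge, the smallest one is meant.

How it is judged:
By the outcome, as a careful person would: the job done as asked, in the order asked, and still so for the second after the job is handed in, with the robot touching nothing.
It also fails if it takes over 64 s, if anything falls off the work surface, if the arm or the gripper's body presses on something with over 40 N, if the wrist force passes 120 N, or if a joint passes its speed limit or range.

### The arm

A 6-joint arm with a two-finger parallel gripper is mounted at the origin on the work surface. World frame = base frame: x ahead of the robot, y to its left, z up, the work surface at z = 0. Lengths are in mm, angles in rad, forces in N, time in s.
With the tool pointing down it reaches from about 400 to 925 mm from the base axis. Payload 12.5 kg.
Tool frame: the origin (TCP) lies midway between the tips of the shut fingers; the grasp point (between the pads) lies 19 mm behind it; y points along the fingers, x is the direction in which the jaws open and shut, and the axes are right-handed (so a half turn about y gives the same grasp; the last joint's range is limited). The gripper opens to 95 mm and grips with 3 to 60 N. Pads are 20 mm wide; open, the fingers measure 119 mm over their backs; the gripper's body (75 mm by 180 mm) begins 59 mm behind the grasp point.
Start: joints at [-1.243, 0.491, 1.559, -0, 1.092, -0.106], TCP at [262.726, -567.119, 191.161] pointing down, gripper open.
Joint ranges: [-3.1, 3.1], [-0.84, 2.19], [0.05, 2.79], [-1.13, 4.28], [0.06, 2.93], [-2.69, 2.69]. Speed limits (rad/s): [2.22, 2.22, 2.79, 3.14, 3.14, 3.14].

### API

Orientations are given as [roll, pitch, yaw] about the fixed x, y, z axes, in that order (R = Rz(yaw) Ry(pitch) Rx(roll)).
In Python, from cell import env, vision, job gives the robot as it stands.
- The arm moves only by the shell command python3 -m crank 'ROWS' [OPENING]. ROWS is JSON, a list of rows, each a list of 6 numbers: the shift along the tool's x, y, z in mm, then the turn, a rotation vector about the tool's x, y, z in degrees. In form: [[x, y, z, rx, ry, rz], ...]. A call has 1 to 5 rows; each row is the pose to reach, as a shift and turn from the pose measured when the call began, along the tool's axes at that moment; what a row does not reach only later rows make up. A row lasts 1/10 s, in which the tool goes at most 50 mm and 8.59 degrees, less where a joint would pass 70% of its speed; a pose out of reach is approached as far as the arm can. A call with a gripper value outside its range is refused whole. OPENING is the opening, from 0 (shut) to 1 (fully open), set as the call begins (- or left out, the last holds). The fingers move at their own pace and stop on an object; the grip force is fixed at half the most. Time passes only in rows, so rows that repeat a pose let the fingers close. It gives the time, the measured TCP pose, the force and the opening at its end, in the units of the state.
- env.state(): the state, without advancing time (a new reading comes with each control period).
- vision.read_camera(name): name is "scene" or "top" or "wrist"; returns (picture, depth): 384x512x3 uint8, blue, green, red; 384x512 float32, mm along the optical axis (not along the pixel's ray), 0 where there is no reading.
- vision.calibration(name): a dict with "vertical_fov" (degrees; the focal length in pixels is half the picture's height over the tangent of half this angle, whatever the lens; pixels are square), "cx", "cy" (the principal point, pixels), "pose" (4x4, takes a point from camera to world coordinates). Camera axes: x right, y down, z forward; pixel columns grow to the right and rows downward; lengths in mm; the calibration is good to about 2 mm. A picture is of the moment at which its call begins: read the wrist's pose just before it. calibration takes no time and is no camera call; for the wrist camera it gives the pose at the moment of the call.
- job.job_done(): hands the job in, once; it reports no verdict.
The state is a dict: "t": time; "joints": joint angles; "qvel": joint speeds; "tau": joint torques, N m; "eef_pos": TCP position; "tcp_rot": TCP orientation; "ft_force": force on the tool from outside, world axes, zero at the start; "moment": the same for the moment, N m; "opening": opening from 0.0 (shut) to 1.0 (fully open).
Only numpy, scipy, OpenCV 4.12 (cv2) and the standard library are available. Lean on these libraries where they do the work, as an engineer would, in place of code of your own. Each camera call takes 0.05 s, during which the arm holds its last target.

## Working session

There is one attempt and no reset: what is moved stays moved. The work goes in short steps, Python scripts to look and compute and a shell command to move; the robot and the scene stay as the last step left them, time stands still between calls to the robot, and variables do not carry over. Pictures are saved under pics/ and viewed, and the job is handed in when it is done.

```bash
ls; mkdir -p pics; python3 - <<'E'
from cell import env,vision,job
import cv2,numpy as np
print(env.state())
for n in ["scene","top","wrist"]:
    c=vision.calibration(n); print(n,c)
    im,d=vision.read_camera(n); cv2.imwrite(f"pics/{n}0.png",im); np.save(f"pics/{n}0.npy",d)
E
```

```text
pics
{'t': 0.0, 'joints': array([-1.24260780e+00,  4.91532204e-01,  1.55943966e+00, -9.59475407e-07,
        1.09170092e+00, -1.05585462e-01]), 'qvel': array([-0.00043615,  0.00069687, -0.00090162,  0.00057222,  0.00052108,
       -0.00123286]), 'tau': array([-2.10524745e-04, -6.12646437e+01, -2.58189046e+01,  6.91958028e-02,
        4.81638929e-02, -8.73922477e-05]), 'eef_pos': array([ 262.62908878, -566.85057275,  190.58212824]), 'tcp_rot': array([-1.57068334e+00,  1.07420867e-03, -1.13702184e+00]), 'ft_force': array([-0.48221078, -0.59448924,  0.60617427]), 'moment': array([0.01622796, 0.02595986, 0.02484651]), 'opening': 1.0037128409213543}
scene {'vertical_fov': 48.18438062778799, 'cx': 258.0852931549044, 'cy': 185.46135995947444, 'pose': array([[ 7.16828476e-01,  3.65596200e-01, -5.93714034e-01,
         1.11566961e+03],
       [ 6.96910205e-01, -4.02242362e-01,  5.93731630e-01,
        -6.80191559e+02],
       [-2.17509078e-02, -8.39369109e-01, -5.43126502e-01,
         6.31077515e+02],
       [ 0.00000000e+00,  0.00000000e+00,  0.00000000e+00,
         1.00000000e+00]])}
top 
[... 179 characters left out ...]
,
       [-9.99203166e-01,  2.72872766e-02,  2.91279650e-02,
        -6.66615051e+01],
       [-3.36944165e-02, -1.85508345e-01, -9.82064835e-01,
         8.68502646e+02],
       [ 0.00000000e+00,  0.00000000e+00,  0.00000000e+00,
         1.00000000e+00]])}
wrist {'vertical_fov': 71.72321981978311, 'cx': 258.190504438697, 'cy': 189.77795050556716, 'pose': array([[ 4.19751920e-01, -8.76671453e-01, -2.35064864e-01,
         3.28690992e+02],
       [-9.07638858e-01, -4.05479957e-01, -1.08525151e-01,
        -5.35954139e+02],
       [-1.73189017e-04,  2.58907645e-01, -9.65902066e-01,
         3.84121417e+02],
       [ 0.00000000e+00,  0.00000000e+00,  0.00000000e+00,
         1.00000000e+00]])}
```

View pics/scene0.png

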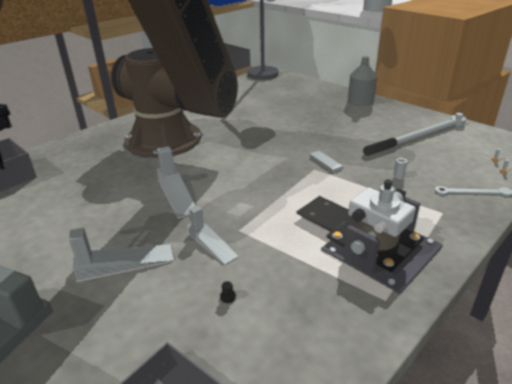

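View pics/top0.png

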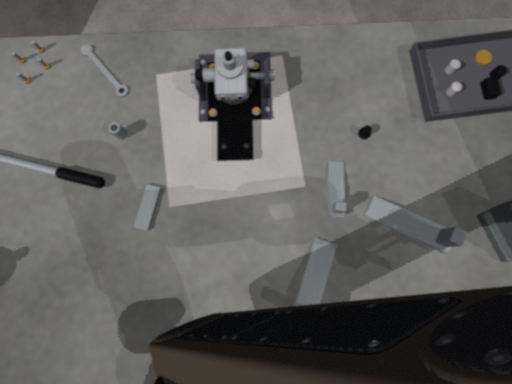

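View pics/wrist0.png

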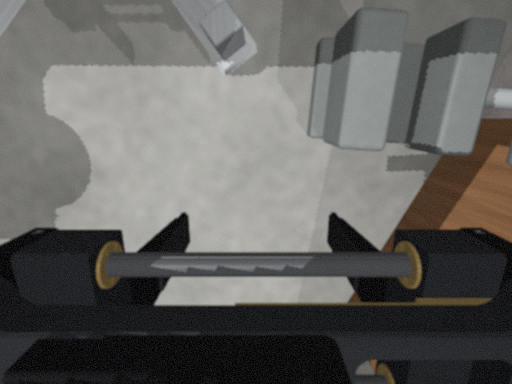

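The top view shows three wedge-like things:
- A at (337,188), grip near (340,208)
- B at (415,223)
- C at (318,275), partly hidden by the arm

A looks smallest. I'll enlarge that area and measure lengths.

```bash
cat > h.py <<'E'
import numpy as np,cv2
from cell import env,vision,job
def K(c):
    f=192/np.tan(np.radians(c["vertical_fov"]/2)); return f,c["cx"],c["cy"]
def ray(c,u,v):
    f,cx,cy=K(c); P=np.array(c["pose"]); d=np.array([(u-cx)/f,(v-cy)/f,1.]); return P[:3,3],P[:3,:3]@d
def onz(c,u,v,z):
    o,d=ray(c,u,v); return o+d*(z-o[2])/d[2]
def cloud(c,D):
    f,cx,cy=K(c);P=np.array(c["pose"]); v,u=np.mgrid[:384,:512]
    X=np.stack([(u-cx)/f*D,(v-cy)/f*D,D],-1); W=X@P[:3,:3].T+P[:3,3]; W[D<=0]=np.nan; return W
def proj(c,p):
    f,cx,cy=K(c);P=np.array(c["pose"]); q=P[:3,:3].T@(np.asarray(p,float)-P[:3,3]); return q[0]/q[2]*f+cx,q[1]/q[2]*f+cy
E
python3 - <<'E'
from h import *
t=cv2.imread("pics/top0.png"); s=cv2.imread("pics/scene0.png")
cv2.imwrite("pics/topcrop.png",cv2.resize(t[30:310,180:480],None,fx=2.1,fy=2.1,interpolation=cv2.INTER_CUBIC))
cv2.imwrite("pics/scenecrop.png",cv2.resize(s[130:310,60:260],None,fx=3.3,fy=3.3,interpolation=cv2.INTER_CUBIC))
cv2.imwrite("pics/scenestand.png",cv2.resize(s[150:300,230:450],None,fx=3.6,fy=3.6,interpolation=cv2.INTER_CUBIC))
E
```

```text
(no output)
```

View pics/topcrop.png

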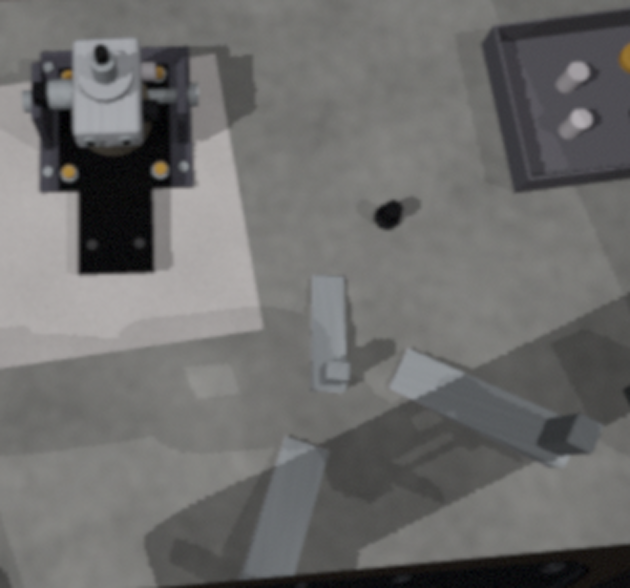

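View pics/scenecrop.png

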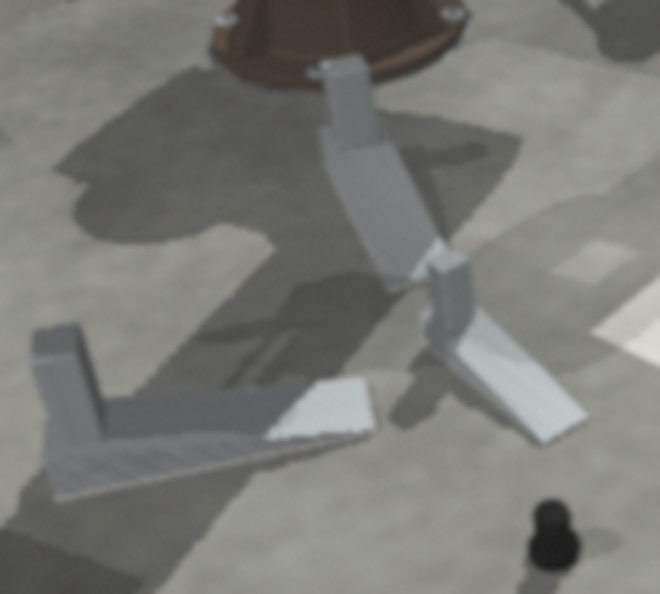

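View pics/scenestand.png

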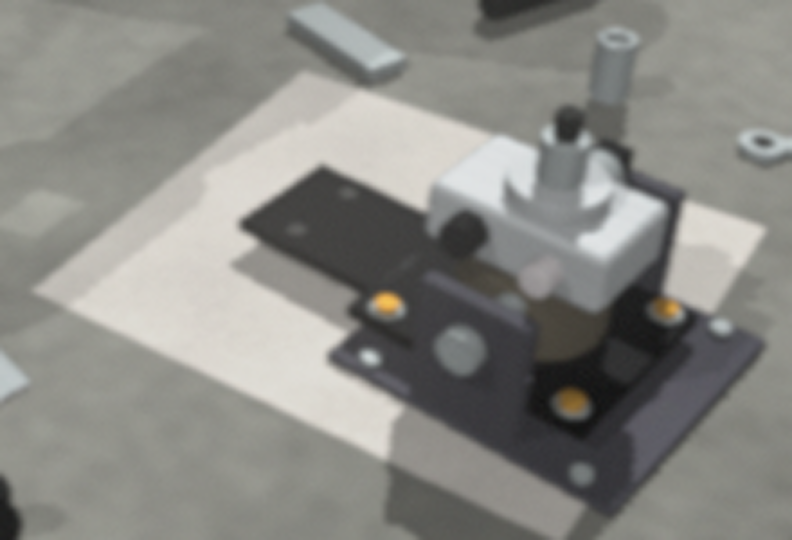

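The crops confirm it: A (top (337,188), scene (210,235)) is clearly shorter and narrower than B and C. Next I measure A and the tongue edge, using depth and rays.

```bash
python3 - <<'E'
from h import *
ct=vision.calibration("top"); cs=vision.calibration("scene")
t=cv2.imread("pics/top0.png"); Wt=cloud(ct,np.load("pics/top0.npy")); s=cv2.imread("pics/scene0.png"); Ws=cloud(cs,np.load("pics/scene0.npy"))
np.set_printoptions(precision=1,suppress=True)
# bench check
for (u,v) in [(280,212),(300,150),(370,100)]: print("bench",Wt[v,u])
# wedge in top by depth height
m=(Wt[...,2]>2.5); roi=np.zeros_like(m); roi[155:220,322:352]=1
b=((m&roi)*255).astype(np.uint8)
cn=max(cv2.findContours(b,0,1)[0],key=cv2.contourArea); print(cv2.boundingRect(cn))
for z in (60,67,71): 
    g=roi&(Wt[...,2]>z)&(Wt[...,2]<85); print("grip",z,g.sum(),np.nanmean(Wt[g],0) if g.any() else '')
h=roi&(Wt[...,2]>3)&(Wt[...,2]<30); P=Wt[h]
c,(w,l),a=cv2.minAreaRect(P[:,:2].astype(np.float32)); print("wedge low rect",c,w,l,a)
# scene
roi=np.zeros_like(m); roi[200:268,185:242]=1
for z in (60,67,71):
    g=roi&(Ws[...,2]>z)&(Ws[...,2]<85); print("gripS",z,g.sum(),np.nanmean(Ws[g],0))
h=roi&(Ws[...,2]>3)&(Ws[...,2]<30); P=Ws[h]; print("S low rect",cv2.minAreaRect(P[:,:2].astype(np.float32)))
# tongue
g=cv2.cvtColor(t,cv2.COLOR_BGR2GRAY); roi=np.zeros_like(m); roi[122:175,205:265]=1
b=((g<70)&roi); ys,xs=np.nonzero(b); print("tongue px",xs.min(),xs.max(),ys.min(),ys.max())
P=Wt[128:155,222:250].reshape(-1,3); 
A=np.c_[P[:,:2],np.ones(len(P))]; k=np.linalg.lstsq(A,P[:,2],rcond=None)[0]; print("tongue plane",k, "mean",P.mean(0))
E
```

```text
bench [465.7 -98.4  -3.6]
bench [ 621.1 -153.9    0.2]
bench [ 749.8 -339.6   -1.4]
(328, 160, 19, 57)
grip 60 110 [ 465.8 -231.7   70.2]
grip 67 99 [ 466.1 -232.4   71.1]
grip 71 56 [ 465.9 -232.6   72. ]
wedge low rect (523.48388671875, -237.16921997070312) 68.62958526611328 160.52139282226562 86.03616333007812
gripS 60 111 [ 471.8 -233.3   69.2]
gripS 67 79 [ 470.7 -232.6   71.7]
gripS 71 55 [ 469.5 -231.3   72.7]
S low rect ((488.5191955566406, -201.19093322753906), (136.30108642578125, 248.46739196777344), 51.438140869140625)
tongue px 218 252 122 159
 ** On entry to DLASCL parameter number  4 had an illegal value
 ** On entry to DLASCL parameter number  4 had an illegal valueTraceback (most recent call last):
  File "<stdin>", line 24, in <module>
    x, resids, rank, s = _umath_linalg.lstsq(a, b, rcond,
                         ~~~~~~~~~~~~~~~~~~~^^^^^^^^^^^^^
                                             signature=signature)
                                             ^^^^^^^^^^^^^^^^^^^^
    raise LinAlgError("SVD did not converge in Linear Least Squares")
numpy.linalg.LinAlgError: SVD did not converge in Linear Least Squares
```

```bash
python3 - <<'E'
from h import *
np.set_printoptions(precision=1,suppress=True)
ct=vision.calibration("top"); cs=vision.calibration("scene")
t=cv2.imread("pics/top0.png"); Wt=cloud(ct,np.load("pics/top0.npy")); s=cv2.imread("pics/scene0.png"); Ws=cloud(cs,np.load("pics/scene0.npy"))
g=cv2.cvtColor(t,cv2.COLOR_BGR2GRAY).astype(float)
def edge(line,lo,hi,up):  # subpixel 
    d=np.diff(line[lo:hi])*up; i=np.argmax(d); 
    w=d[max(0,i-1):i+2].clip(0); return lo+max(0,i-1)+ (w*np.arange(len(w))).sum()/w.sum()+.5
z=20
F=[];L=[];R=[]
for u in range(221,251): F.append((u,edge(g[:,u],150,168,1)))
for v in range(128,154): L.append((edge(g[v],208,228,-1),v)); R.append((edge(g[v],243,262,1),v))
out={}
for n,E in (("F",F),("L",L),("R",R)):
    P=np.array([onz(ct,u,v,z)[:2] for u,v in E],np.float32); x=cv2.fitLine(P,cv2.DIST_HUBER,0,.01,.01).ravel(); out[n]=x; 
    dv=x[:2]; print(n,x, "ang",np.degrees(np.arctan2(dv[1],dv[0])), "rms",np.std((P-x[2:])@[-dv[1],dv[0]]))
def inter(a,b):
    A=np.array([[a[0],-b[0]],[a[1],-b[1]]]); k=np.linalg.solve(A,b[2:]-a[2:]); return a[2:]+a[:2]*k[0]
a=inter(out["F"],out["L"]);b=inter(out["F"],out["R"]); print("corners",a,b,"w",np.linalg.norm(a-b),"mid",(a+b)/2)
P=Wt[128:155,222:250].reshape(-1,3);P=P[np.isfinite(P[:,2])]; print(len(P),np.median(P,0))
for (u,v) in [(230,152),(240,152),(235,140),(235,128)]: print(Wt[v,u])
# scene corners
for (u,v) in [(296.5,212.3),(319.7,196.1)]: print("scene", onz(cs,u,v,20), Ws[int(v)+1,int(u)+2])
cv2.imwrite("pics/w1.png",cv2.resize(t[150:225,315:365],None,fx=8,fy=8,interpolation=cv2.INTER_CUBIC))
cv2.imwrite("pics/w2.png",cv2.resize(s[195:275,180:250],None,fx=7,fy=7,interpolation=cv2.INTER_CUBIC))
E
```

```text
F [  0.    1.  595.6  13.3] ang 88.9319 rms 0.39816487
L [  1.   -0.  646.3  52.5] ang -0.09851243 rms 0.05658273
R [  1.   -0.  642.9 -35.1] ang -0.79080033 rms 0.44202211
corners [596.3  52.6] [594.7 -34.4] w 87.02481 mid [595.5   9.1]
751 [642.6   6.1  22.7]
[614.   20.5  24.6]
[614.1  -3.9  21.7]
[646.    8.3  20.1]
[676.3   7.7  23.2]
scene [597.5 -35.   20. ] [601.9 -34.8  20.1]
scene [596.5  56.7  20. ] [604.6  51.   23.9]
```

View pics/w1.png

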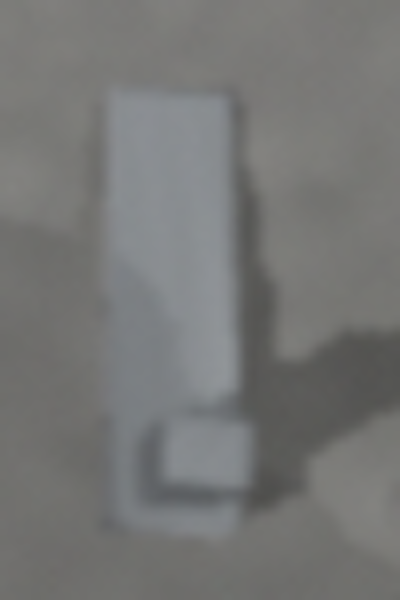

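View pics/w2.png

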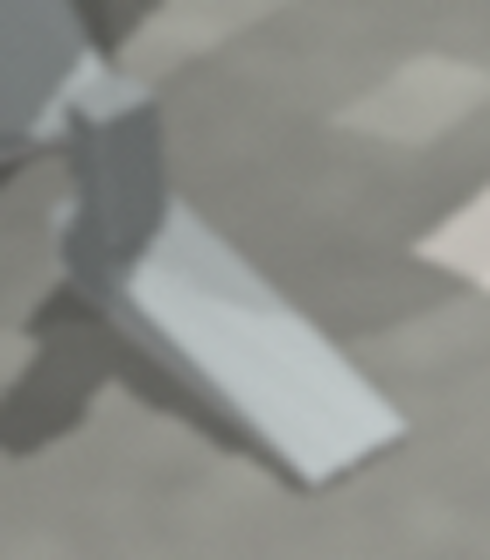

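```bash
python3 - <<'E'
from h import *
np.set_printoptions(precision=1,suppress=True)
ct=vision.calibration("top"); cs=vision.calibration("scene")
f=lambda a,s,o:((a[0]+.5)/s-.5+o[0],(a[1]+.5)/s-.5+o[1])
T=lambda a,z:onz(ct,*f(a,8,(315,150)),z)[:2]
S=lambda a,z:onz(cs,*f(a,7,(180,195)),z)[:2]
n=[T((106,90),4),T((235,92),4)]; g=[T(a,72) for a in [(163,420),(253,420),(250,490),(162,487)]]; tl=[T((107,522),27),T((240,535),27)]
print("T nose",n,np.mean(n,0),"grip",np.mean(g,0),g,"tail",tl,np.mean(tl,0))
v=np.mean(n,0)-np.mean(g,0); print(np.linalg.norm(v),np.degrees(np.arctan2(v[1],v[0])))
n=[S((315,487),4),S((407,425),4)]; g=[S(a,72) for a in [(73,112),(100,75),(162,92),(128,125)]]
print("S nose",n,np.mean(n,0),"grip",np.mean(g,0),g)
v=np.mean(n,0)-np.mean(g,0); print(np.linalg.norm(v),np.degrees(np.arctan2(v[1],v[0])))
st=env.state(); from scipy.spatial.transform import Rotation as R
r=R.from_euler("xyz",st["tcp_rot"]); print(r.as_matrix(),st["eef_pos"])
E
```

```text
T nose [array([ 589.8, -221.2]), array([ 587.9, -260.9])] [ 588.8 -241.1] grip [ 465.2 -230.9] [array([ 475.2, -219.3]), array([ 474.5, -244.3]), array([ 454.8, -242.1]), array([ 456.3, -217.9])] tail [array([ 452.2, -209.7]), array([ 447.3, -248.2])] [ 449.8 -229. ]
124.05114812837003 -4.695230867051715
S nose [array([ 590.1, -260.2]), array([ 590.5, -222.5])] [ 590.3 -241.4] grip [ 469.6 -230.7] [array([ 464.3, -243.7]), array([ 454.7, -225.2]), array([ 476.7, -217.6]), array([ 482.5, -236.2])]
121.23514353486642 -5.055705943272861
[[ 0.4 -0.   0.9]
 [-0.9  0.   0.4]
 [-0.  -1.   0. ]] [ 262.7 -566.9  190.7]
```

```bash
cat >> h.py <<'E'
from scipy.spatial.transform import Rotation as R
np.set_printoptions(precision=2,suppress=True)
def goto(p,yaw):  # TCP target world, yaw of tool z (deg) -> row
    st=env.state(); r=R.from_euler("xyz",st["tcp_rot"]); 
    a=np.radians(yaw); z=np.array([np.cos(a),np.sin(a),0]); y=np.array([0,0,-1.]); x=np.cross(y,z)
    q=R.from_matrix(np.c_[x,y,z]); print("t",st["t"],"at",st["eef_pos"],"row",r.inv().apply(np.array(p)-st["eef_pos"]),(r.inv()*q).as_rotvec(degrees=True),"F",st["ft_force"],"op",st["opening"])
E
python3 -c "
from h import *
goto((466.5,-231,150),-4.8)"
```

```text
t 0.15 at [ 262.66 -566.92  190.7 ] row [-219.09   40.91  326.15] [ 0.01 29.66 -0.05] F [-0.45 -0.63  0.04] op 0.997453361192957
```

```bash
python3 -m crank '[[-219,0,326,0,29.7,0],[-219,0,326,0,29.7,0],[-219,0,326,0,29.7,0],[-219,0,326,0,29.7,0],[-219,0,326,0,29.7,0]]' 1; python3 -c "
from h import *
goto((466.5,-231,150),-4.8)"
```

```text
t: 0.65
eef_pos: [392.0, -353.1, 190.9]
tcp_rot: [-1.571, 0.001, -1.658]
ft_force: [0.8, -0.2, -0.1]
opening: 0.998
t 0.65 at [ 392.04 -353.08  190.93] row [-128.09   41.02   63.5 ] [ 0.02 -0.22 -0.05] F [ 0.85 -0.16 -0.09] op 0.997898545894907
```

```bash
python3 -m crank '[[-128,0,64,0,0,0],[-128,0,64,0,0,0],[-128,0,64,0,0,0],[-128,41,64,0,0,0],[-128,41,64,0,0,0]]' 1; python3 -c "
from h import *
im,d=vision.read_camera('wrist'); cv2.imwrite('pics/wr1.png',im); np.save('pics/wr1.npy',d)
im,d=vision.read_camera('top'); cv2.imwrite('pics/top1.png',im)
goto((466.5,-231,33),-4.8)"
```

```text
t: 1.15
eef_pos: [465.7, -228.9, 146.9]
tcp_rot: [-1.577, 0.004, -1.656]
ft_force: [-0.1, -0.2, 0.2]
opening: 0.998
t 1.25 at [ 466.72 -231.33  150.16] row [ -0.12 117.16  -0.03] [ 0.11 -0.24 -0.09] F [ 0.4  -0.44  0.06] op 1.0016383033086427
```

View pics/wr1.png

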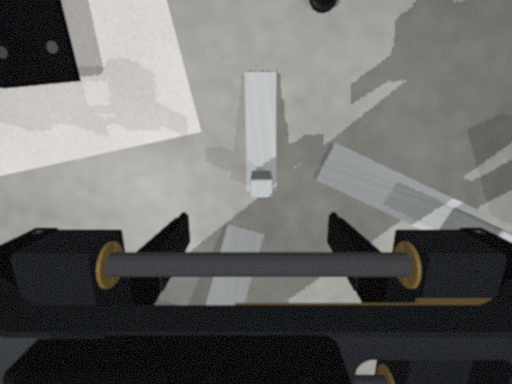

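View pics/top1.png

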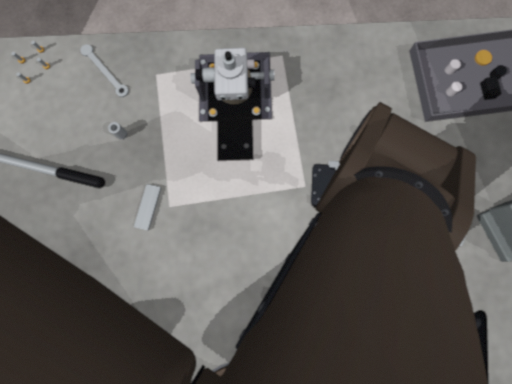

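The wrist view shows the wedge in line with the tool: nose edge (245–277,71), grip top about (261,188). Checking the position from this view.

```bash
python3 - <<'E'
from h import *
im=cv2.imread('pics/wr1.png'); d=np.load('pics/wr1.npy'); c=vision.calibration('wrist'); W=cloud(c,d)
g=np.zeros(d.shape,bool); g[165:202,235:290]=1; g&=(W[...,2]>68)&(W[...,2]<80)
print("grip",g.sum(),W[g].mean(0)); r=cv2.minAreaRect(W[g][:,:2].astype(np.float32)); print(r)
# body side edges
gr=cv2.cvtColor(im,cv2.COLOR_BGR2GRAY)
for p,z in [((245,71),4),((277,71),4),((251,196),72),((272,196),72),((250,180),72),((272,180),72)]: print(p,onz(c,*p,z))
cv2.imwrite("pics/w3.png",cv2.resize(im[60:205,225:300],None,fx=4,fy=4,interpolation=cv2.INTER_CUBIC))
E
```

```text
grip 427 [ 470.05 -234.33   74.66]
((469.6192626953125, -234.06893920898438), (23.242298126220703, 19.348356246948242), 84.92587280273438)
(245, 71) [ 594.45 -226.46    4.  ]
(277, 71) [ 591.11 -264.11    4.  ]
(251, 196) [ 460.41 -222.58   72.  ]
(272, 196) [ 458.44 -244.86   72.  ]
(250, 180) [ 477.91 -223.2    72.  ]
(272, 180) [ 475.88 -246.17   72.  ]
```

View pics/w3.png

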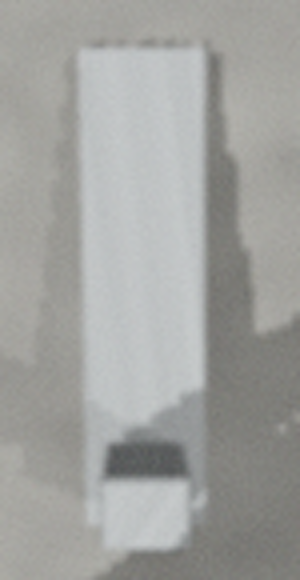

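```bash
python3 -m crank '[[1.5,50,1.5,0,0,0],[1.5,100,1.5,0,0,0],[1.5,117,1.5,0,0,0],[1.5,117,1.5,0,0,0],[1.5,117,1.5,0,0,0]]' 1; python3 -c "
from h import *
im,d=vision.read_camera('wrist'); cv2.imwrite('pics/wr2.png',im)
goto((468,-232.5,33),-5)"
```

```text
t: 1.75
eef_pos: [468.4, -234.0, 34.6]
tcp_rot: [-1.571, 0.001, -1.66]
ft_force: [-0.1, 0.3, 0.3]
opening: 0.998
t 1.8 at [ 468.63 -233.97   34.96] row [-1.41  1.96 -0.76] [-0.02 -0.1  -0.02] F [-0.18 -0.07  0.24] op 0.9980925340690879
```

View pics/wr2.png

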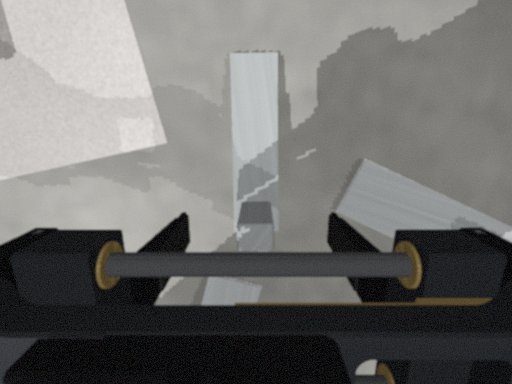

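The grip (centre (256,225)) sits between the fingers, whose tips are at (188,215) and (330,215). Closing.

```bash
python3 -m crank '[[-1.5,2,-0.5,0,0,0],[-1.5,2,-0.5,0,0,0],[-1.5,2,-0.5,0,0,0],[-1.5,2,-0.5,0,0,0],[-1.5,2,-0.5,0,0,0]]' 0; python3 -m crank '[[0,0,0,0,0,0],[0,0,0,0,0,0],[0,0,0,0,0,0],[0,0,0,0,0,0]]'; python3 -c "
from h import *
im,d=vision.read_camera('wrist'); cv2.imwrite('pics/wr3.png',im)
goto((468,-232.5,33),-5)"
```

```text
t: 2.3
eef_pos: [468.3, -232.4, 33.1]
tcp_rot: [-1.57, 0.0, -1.66]
ft_force: [-0.1, -0.0, -1.1]
opening: 0.635
t: 2.7
eef_pos: [468.3, -232.4, 33.1]
tcp_rot: [-1.57, 0.0, -1.66]
ft_force: [0.1, 0.0, 0.8]
opening: 0.296
t 2.75 at [ 468.31 -232.41   33.1 ] row [ 0.12  0.1  -0.31] [-0.03 -0.09 -0.02] F [0.9  0.81 1.36] op 0.2572417513124556
```

View pics/wr3.png

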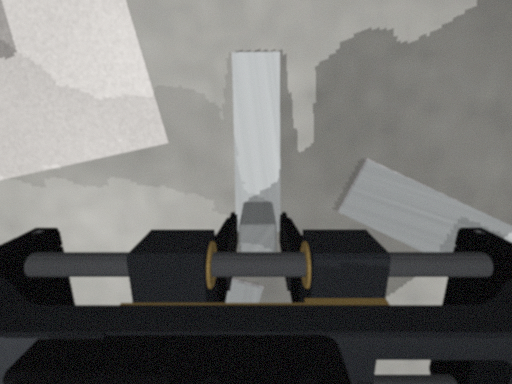

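```bash
python3 - <<'E'
from h import *
c=vision.calibration('wrist'); 
for p in [(233,51),(281,51)]: print(p,onz(c,*p,4))
cs=vision.calibration("scene"); Ws=cloud(cs,np.load("pics/scene0.npy"))
for p in [(165,152),(165,165),(180,190),(190,210)]: print(p,Ws[p[1],p[0]])
s=env.state();print(s["ft_force"],s["moment"])
E
python3 -m crank '[[0,0,0,0,0,0],[0,-20,0,0,0,0],[0,-60,0,0,0,0],[0,-60,0,0,0,0],[0,-60,0,0,0,0]]' 0; python3 -c "
from h import *
goto((440,9,93),-0.7)"
```

```text
(233, 51) [ 592.02 -223.8     4.  ]
(281, 51) [ 588.76 -260.19    4.  ]
(165, 152) [ 242.26 -147.8    99.81]
(165, 165) [ 240.95 -153.2    62.32]
(180, 190) [ 313.07 -164.51   20.34]
(190, 210) [ 461.34 -241.51   70.96]
[0.9  0.81 1.36] [ 0.24 -0.    0.02]
t: 3.25
eef_pos: [468.2, -232.4, 93.1]
tcp_rot: [-1.57, -0.0, -1.66]
ft_force: [-0.3, 0.5, -4.1]
opening: 0.252
t 3.25 at [ 468.2  -232.36   93.13] row [-237.91    0.06  -49.49] [-0.07 -4.39  0.01] F [-0.28  0.49 -4.08] op 0.25235540568258025
```

```bash
python3 -m crank '[[-240,0,-40,0,-4.4,0],[-240,0,-45,0,-4.4,0],[-239,0,-52,0,-4.4,0],[-238,0,-52,0,-4.4,0],[-238,0,-52,0,-4.4,0]]' 0;  python3 -c "
from h import *
goto((437,9,93),-0.7)"
```

```text
t: 3.75
eef_pos: [435.8, 11.4, 91.7]
tcp_rot: [-1.572, 0.0, -1.583]
ft_force: [0.5, -0.0, -3.4]
opening: 0.25
t 3.75 at [435.8   11.4   91.73] row [ 2.38 -1.27  1.23] [ 0.1   0.02 -0.01] F [ 0.46 -0.   -3.38] op 0.24983904026350495
```

```bash
python3 -m crank '[[2,0,1,0,0,0],[2,40,1,0,0,0],[2,45,1,0,0,0],[2,45,1,0,0,0],[2,45,1,0,0,0]]' 0;  python3 -c "
from h import *
im,d=vision.read_camera('wrist'); cv2.imwrite('pics/wr4.png',im);np.save('pics/wr4.npy',d)
im,d=vision.read_camera('scene'); cv2.imwrite('pics/sc4.png',cv2.resize(im[120:310,150:450],None,fx=2.6,fy=2.6)); cv2.imwrite('pics/sc4f.png',im)
im,d=vision.read_camera('top'); cv2.imwrite('pics/top4.png',im)
goto((437,9,48),-0.7)"
```

```text
t: 4.25
eef_pos: [436.8, 8.9, 47.1]
tcp_rot: [-1.573, 0.0, -1.584]
ft_force: [1.1, 0.6, -3.1]
opening: 0.25
t 4.4 at [437.17   9.    47.56] row [ 0.01 -0.44 -0.17] [ 0.01 -0.02 -0.  ] F [-0.31  1.08 -3.56] op 0.2506994945619109
```

View pics/wr4.png

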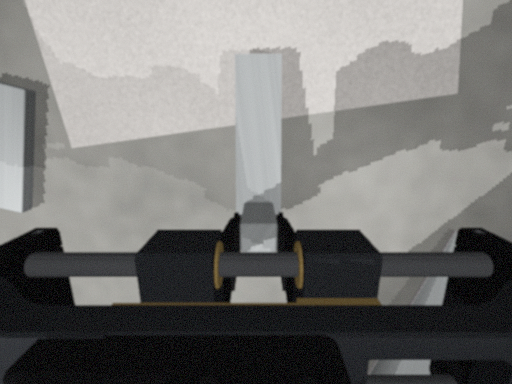

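View pics/sc4.png

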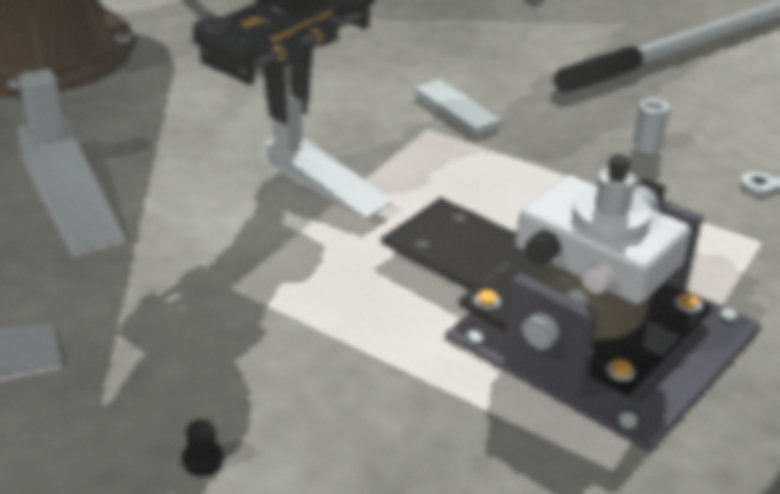

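View pics/top4.png

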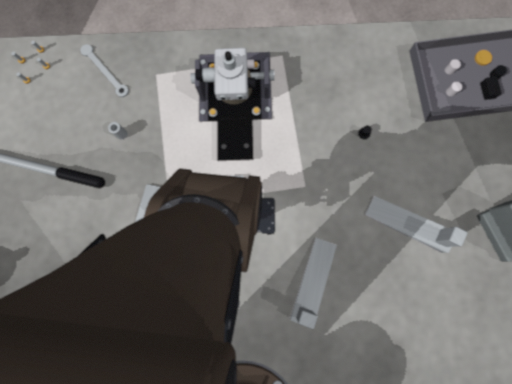

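Not in the wrist view yet: it shows the held wedge, nose (237–281,54), but no plate. I'll raise and go forward a little to see the plate edge and nose in one picture.

```bash
python3 -m crank '[[0,-50,0,0,0,0],[0,-100,10,0,0,0],[0,-120,20,0,0,0],[0,-120,20,0,0,0],[0,-120,20,0,0,0]]' 0;python3 -m crank '[[0,0,0,0,0,0],[0,0,0,0,0,0]]' 0;  python3 -c "
from h import *
goto((437,9,168),-0.7)
c=vision.calibration('wrist');np.save('pics/c5.npy',c,allow_pickle=True)
im,d=vision.read_camera('wrist'); cv2.imwrite('pics/wr5.png',im);np.save('pics/wr5.npy',d)
goto((437,9,168),-0.7)"
```

```text
t: 4.9
eef_pos: [456.4, 8.7, 167.3]
tcp_rot: [-1.571, 0.0, -1.584]
ft_force: [-0.3, 0.2, -4.2]
opening: 0.248
t: 5.1
eef_pos: [455.3, 8.8, 166.0]
tcp_rot: [-1.574, 0.0, -1.584]
ft_force: [-0.2, 0.5, -3.5]
opening: 0.25
t 5.1 at [455.31   8.77 165.99] row [  0.    -1.95 -18.32] [ 0.18 -0.04 -0.02] F [-0.23  0.5  -3.46] op 0.25005580409209766
t 5.15 at [455.62   8.77 166.2 ] row [  0.01  -1.75 -18.63] [ 0.15 -0.04 -0.02] F [ 0.07 -0.1  -3.36] op 0.24951153935373854
```

View pics/wr5.png

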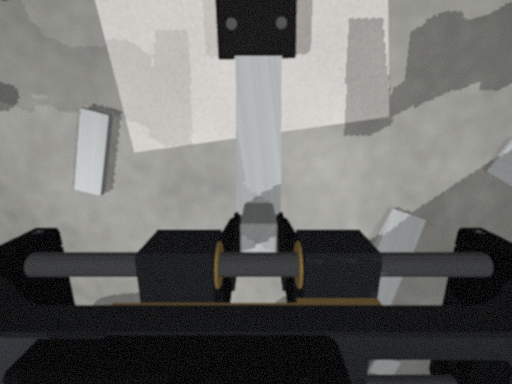

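```bash
python3 - <<'E'
from h import *
c=np.load('pics/c5.npy',allow_pickle=True).item(); im=cv2.imread('pics/wr5.png'); g=cv2.GaussianBlur(cv2.cvtColor(im,cv2.COLOR_BGR2GRAY),(3,3),0).astype(float)
W=cloud(c,np.load('pics/wr5.npy'))
def edge(line,lo,hi,up):
    d=np.diff(line[lo:hi])*up; i=int(np.argmax(d)); a=max(0,i-2); w=d[a:i+3].clip(0); return lo+a+(w*np.arange(len(w))).sum()/w.sum()+.5
def fit(E,z):
    P=np.array([onz(c,u,v,z)[:2] for u,v in E],np.float32); x=cv2.fitLine(P,cv2.DIST_HUBER,0,.01,.01).ravel(); 
    if abs(x[0])<abs(x[1]): x[:2]*=np.sign(x[1])
    else: x[:2]*=np.sign(x[0])
    print("  line",x,"ang",np.degrees(np.arctan2(x[1],x[0]))); return x
def inter(a,b):
    k=np.linalg.solve(np.array([[a[0],-b[0]],[a[1],-b[1]]]),b[2:]-a[2:]); return a[2:]+a[:2]*k[0]
print("plate depth z",np.nanmedian(W[25:50,240:275].reshape(-1,3),0))
for z in (16,20,24):
    L=fit([(edge(g[v],206,228,-1),v) for v in range(5,52)],z); Rr=fit([(edge(g[v],285,308,1),v) for v in range(5,52)],z)
    F=fit([(u,edge(g[:,u],48,66,1)) for u in list(range(220,233))+list(range(284,293))],z)
    a,b=inter(F,L),inter(F,Rr); print(z,a,b,"w",np.linalg.norm(a-b),"mid",(a+b)/2)
wl=[(edge(g[v],228,244,1 ),v) for v in range(70,140)]; wr=[(edge(g[v],272,290,1),v) for v in range(70,140)]
print(np.array(wl)[::20],np.array(wr)[::20])
# wedge: sides' height slope; use z at top: nose 4 at +123
zb=166.2-33
def P(u,v):
    # intersect with wedge top plane z=zb+4+(xn-x)/6, xn=455.6+123
    o,d=ray(c,u,v); t=(zb+4+(578.6-o[0])/6-o[2])/(d[2]+d[0]/6); return o+d*t
PL=np.array([P(*e) for e in wl]);PR=np.array([P(*e) for e in wr]); M=(PL+PR)/2
for Q in (PL,PR,M): x=cv2.fitLine(Q[:,:2].astype(np.float32),cv2.DIST_HUBER,0,.01,.01).ravel(); print("wedge",x,np.degrees(np.arctan(x[1]/x[0])))
print("width",np.median(PL[:,1]-PR[:,1])," nose",[P(236.5,55.5),P(281,55.5)])
E
```

```text
plate depth z [616.97   8.32  22.94]
  line [  1.     0.   631.13  54.37] ang 0.14275336
  line [  1.     0.01 627.96 -36.06] ang 0.49792352
  line [ -0.     1.   596.71   9.73] ang 90.19377
16 [596.56  54.28] [596.87 -36.33] w 90.61304 mid [596.72   8.98]
  line [  1.     0.   629.93  53.83] ang 0.14292341
  line [  1.     0.01 626.81 -35.54] ang 0.49792755
  line [ -0.     1.   595.92   9.71] ang 90.193756
20 [595.77  53.75] [596.07 -35.81] w 89.557045 mid [595.92   8.97]
  line [  1.     0.   628.74  53.3 ] ang 0.14279766
  line [  1.     0.01 625.65 -35.02] ang 0.49796948
  line [ -0.     1.   595.13   9.7 ] ang 90.19375
24 [594.98  53.21] [595.28 -35.29] w 88.50125 mid [595.13   8.96]
[[239.9  70. ]
 [228.5  90. ]
 [231.  110. ]
 [232.5 130. ]] [[281.25  70.  ]
 [280.67  90.  ]
 [280.91 110.  ]
 [280.33 130.  ]]
wedge [0. 0. 0. 0.] nan
wedge [  1.    -0.01 542.8   -9.38] -0.5645482
wedge [0. 0. 0. 0.] nan
width nan  nose [array([574.49,  24.07, 137.89]), array([574.02,  -9.72, 137.96])]<stdin>:5: RuntimeWarning: invalid value encountered in scalar divide
<stdin>:26: RuntimeWarning: invalid value encountered in scalar divide
```

```bash
python3 -c "
from h import *
goto((437,8.8,38),0)"; python3 -m crank '[[0,0,-18.5,0,-0.8,0],[0,50,-18.5,0,-0.8,0],[0,100,-18.5,0,-0.8,0],[0,128,-18.5,0,-0.8,0],[0,128,-18.5,0,-0.8,0]]' 0;python3 -m crank '[[0,0,0,0,0,0],[0,0,0,0,0,0]]' 0;  python3 -c "
from h import *
goto((437,8.8,33.1),0); print(env.state()['moment'])"
```

```text
t 5.15 at [455.62   8.77 166.2 ] row [  0.25 128.25 -18.29] [ 0.15 -0.74 -0.02] F [ 0.07 -0.1  -3.36] op 0.24951153935373854
t: 5.65
eef_pos: [434.8, 9.2, 35.3]
tcp_rot: [-1.58, 0.001, -1.57]
ft_force: [0.8, 0.0, -2.7]
opening: 0.254
t: 5.85
eef_pos: [435.2, 9.2, 36.1]
tcp_rot: [-1.579, 0.001, -1.57]
ft_force: [0.6, 0.6, -3.2]
opening: 0.245
t 5.85 at [435.2    9.2   36.14] row [0.4  3.02 1.83] [ 0.49  0.06 -0.06] F [ 0.61  0.64 -3.21] op 0.24519920462237263
[ 0.02  0.09 -0.04]
```

```bash
python3 -m crank '[[0,0,1,0.5,0,0],[0,1,1,0.5,0,0],[0,2,1,0.5,0,0],[0,2,1,0.5,0,0],[0,2,1,0.5,0,0]]' 0; python3 -m crank '[[0,0,0,0,0,0],[0,0,0,0,0,0],[0,0,0,0,0,0]]' 0;  python3 -c "
from h import *
goto((437,8.8,33.1),0); print(env.state()['moment'])"
```

```text
t: 6.35
eef_pos: [436.2, 9.2, 34.2]
tcp_rot: [-1.57, 0.001, -1.57]
ft_force: [-0.6, -0.2, -2.4]
opening: 0.253
t: 6.65
eef_pos: [436.2, 9.2, 34.2]
tcp_rot: [-1.57, 0.001, -1.57]
ft_force: [-0.3, -0.1, -3.4]
opening: 0.247
t 6.65 at [436.22   9.17  34.23] row [0.37 1.13 0.78] [-0.02  0.06 -0.06] F [-0.26 -0.09 -3.38] op 0.24713597115101074
[ 0.04  0.1  -0.  ]
```

```bash
python3 -m crank '[[0,0.4,0,0,0,0],[0,0.8,0,0,0,0],[0,0.8,0,0,0,0],[0,0.8,0,0,0,0]]' 0; python3 -m crank '[[0,0.3,0,0,0,0],[0,0.3,0,0,0,0],[0,0.3,0,0,0,0]]' 0;  python3 -c "
from h import *
goto((437,8.8,33.1),0); print(env.state()['moment'])"
```

```text
t: 7.05
eef_pos: [436.2, 9.2, 33.4]
tcp_rot: [-1.571, 0.001, -1.57]
ft_force: [0.3, -0.1, -2.9]
opening: 0.249
t: 7.35
eef_pos: [436.2, 9.2, 33.1]
tcp_rot: [-1.571, 0.001, -1.57]
ft_force: [-0.8, 0.3, -2.6]
opening: 0.25
t 7.35 at [436.19   9.18  33.1 ] row [0.38 0.   0.81] [-0.01  0.06 -0.06] F [-0.79  0.28 -2.63] op 0.24966902613445127
[0.01 0.14 0.05]
```

```bash
for i in 1 2; do python3 -m crank '[[0,0.25,0,0,0,0],[0,0.25,0,0,0,0],[0,0.25,0,0,0,0]]' 0; done
```

```text
t: 7.65
eef_pos: [436.2, 9.2, 32.8]
tcp_rot: [-1.571, 0.001, -1.57]
ft_force: [0.3, -0.4, -3.2]
opening: 0.251
t: 7.95
eef_pos: [436.2, 9.2, 32.6]
tcp_rot: [-1.571, 0.001, -1.57]
ft_force: [0.3, 0.3, -4.2]
opening: 0.252
```

```bash
python3 -m crank '[[0,0.25,0,0,0,0],[0,0.25,0,0,0,0],[0,0.25,0,0,0,0]]' 0; python3 -m crank '[[0,0,0,0,0,0]]' 0; python3 -c "
from h import *
print(env.state()['moment'])"
```

```text
t: 8.25
eef_pos: [436.3, 9.2, 32.4]
tcp_rot: [-1.57, 0.001, -1.57]
ft_force: [-0.8, 0.4, 0.6]
opening: 0.252
t: 8.35
eef_pos: [436.3, 9.2, 32.5]
tcp_rot: [-1.57, 0.001, -1.57]
ft_force: [-0.0, 0.1, -2.1]
opening: 0.25
[0.   0.21 0.04]
```

```bash
python3 -m crank '[[0,0.15,0,0,0,0],[0,0.15,0,0,0,0],[0,0.15,0,0,0,0]]' 0; python3 - <<'E'
from h import *
F=[]
for i in range(4): vision.read_camera('wrist'); s=env.state(); F.append(np.r_[s['ft_force'],s['moment'],s['eef_pos']])
print(np.array(F))
im,d=vision.read_camera('scene'); cv2.imwrite('pics/sc6.png',cv2.resize(im[150:270,230:400],None,fx=4.5,fy=4.5))
E
```

```text
t: 8.65
eef_pos: [436.4, 9.2, 32.4]
tcp_rot: [-1.57, 0.001, -1.57]
ft_force: [0.6, 0.5, 2.6]
opening: 0.248
[[ -0.08   1.32   2.65   0.11   0.29  -0.01 436.35   9.19  32.42]
 [ -0.34  -0.71   4.33   0.07   0.32  -0.   436.37   9.19  32.44]
 [  0.15   0.78   3.65   0.09   0.33   0.02 436.38   9.18  32.43]
 [ -0.67  -0.23   3.52   0.15   0.32   0.01 436.38   9.18  32.42]]
```

View pics/sc6.png

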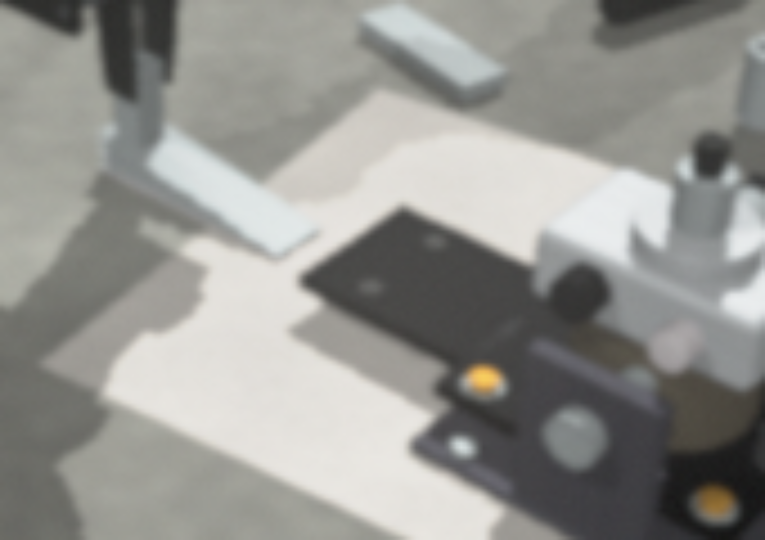

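```bash
cat > f.py <<'E'
from h import *
F=[]
for i in range(3):
    vision.read_camera('wrist')
    s=env.state(); F.append(np.r_[s['ft_force'],s['moment'],s['eef_pos'],s['tcp_rot']])
a=np.mean(F,0);print("t %.2f F"%s['t'],a[:3],"M",a[3:6],"p",a[6:9],"roll,yaw deg",np.degrees(a[9])+90,np.degrees(a[11])+90,"op",s['opening'])
E
python3 -m crank '[[0,-0.1,0,0,0,0],[0,-0.1,5,0,0,0],[0,-0.1,15,0,0,0],[0,-0.1,25,0,0,0],[0,-0.1,33,0,0,0]]' 0; python3 -m crank '[[0,0,0,0,0,0],[0,0,0,0,0,0]]' 0; python3 f.py
```

```text
t: 9.4
eef_pos: [470.7, 9.2, 32.4]
tcp_rot: [-1.57, 0.001, -1.57]
ft_force: [-1.7, 0.0, 0.7]
opening: 0.249
t: 9.6
eef_pos: [471.4, 9.1, 32.5]
tcp_rot: [-1.568, 0.001, -1.57]
ft_force: [1.4, -0.8, 1.7]
opening: 0.253
t 9.75 F [0.96 0.42 0.22] M [ 0.   -0.06 -0.03] p [470.79   9.16  32.48] roll,yaw deg 0.094019170424545 0.060053067079550715 op 0.24391706468167973
```

```bash
python3 -m crank '[[0,0,4,0,0,0],[0,0,9,0,0,0],[0,0,14,0,0,0],[0,0,19,0,0,0],[0,0,22,0,0,0]]' 0; python3 -m crank '[[0,0,0,0,0,0]]' 0; python3 f.py
```

```text
t: 10.25
eef_pos: [493.2, 9.2, 32.5]
tcp_rot: [-1.569, 0.001, -1.57]
ft_force: [-1.2, -0.5, 0.8]
opening: 0.252
t: 10.35
eef_pos: [493.7, 9.2, 32.5]
tcp_rot: [-1.569, 0.001, -1.57]
ft_force: [-0.3, 0.3, 2.1]
opening: 0.249
t 10.50 F [0.99 0.16 0.36] M [-0.   -0.01  0.02] p [493.47   9.16  32.5 ] roll,yaw deg 0.11889038202097879 0.0618740534151101 op 0.2498713612706971
```

```bash
python3 -c "
from h import *
im,d=vision.read_camera('scene'); cv2.imwrite('pics/sc7.png',cv2.resize(im[150:270,230:400],None,fx=4.5,fy=4.5))"
```

View pics/sc7.png

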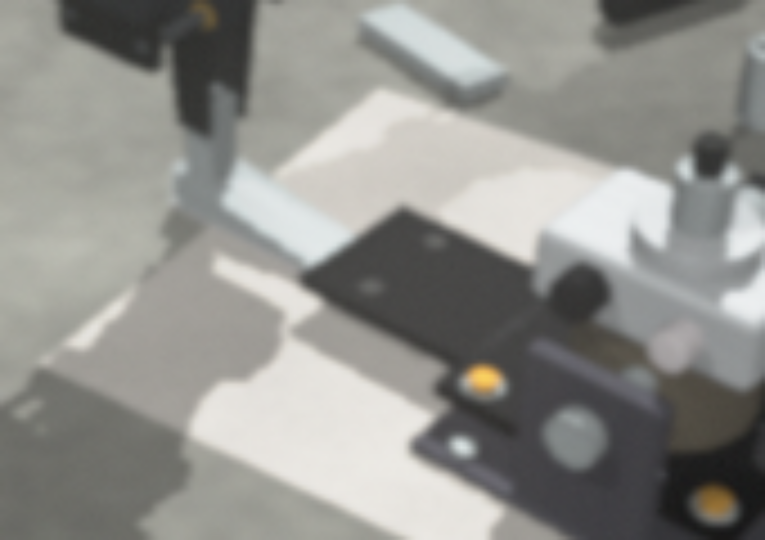

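The nose is in under the plate (edge crossing around (330,262) in the crop) and in line with it. Now advancing slowly and watching the force.

```bash
python3 -m crank '[[0,0,1,0,0,0],[0,0,2,0,0,0],[0,0,3,0,0,0],[0,0,4,0,0,0],[0,0,4,0,0,0]]' 0; python3 f.py
```

```text
t: 11.05
eef_pos: [497.5, 9.2, 32.5]
tcp_rot: [-1.569, 0.001, -1.57]
ft_force: [-0.0, 0.3, 0.1]
opening: 0.25
t 11.20 F [-0.   -0.07 -0.56] M [ 0.02  0.18 -0.03] p [497.48   9.16  32.5 ] roll,yaw deg 0.13383594801680943 0.05796837110997899 op 0.2480808581491312
```

```bash
python3 -m crank '[[0,0,1,0,0,0],[0,0,2,0,0,0],[0,0,3,0,0,0],[0,0,4,0,0,0],[0,0,4,0,0,0]]' 0; python3 f.py
```

```text
t: 11.7
eef_pos: [501.7, 9.1, 32.5]
tcp_rot: [-1.568, 0.001, -1.57]
ft_force: [0.9, 0.8, -0.7]
opening: 0.252
t 11.85 F [ 0.08  0.42 -1.24] M [0.04 0.1  0.01] p [501.64   9.16  32.53] roll,yaw deg 0.15590179685996475 0.05846464124887518 op 0.2472154882967491
```

```bash
python3 -m crank '[[0,0,1,-0.1,0,0],[0,0,2,-0.1,0,0],[0,0,3,-0.1,0,0],[0,0,4,-0.1,0,0],[0,0,5,-0.1,0,0]]' 0; python3 f.py
```

```text
t: 12.35
eef_pos: [506.7, 9.1, 32.5]
tcp_rot: [-1.57, 0.001, -1.57]
ft_force: [-0.9, 0.4, -1.1]
opening: 0.25
t 12.50 F [ 0.05 -0.36 -1.92] M [ 0.03  0.12 -0.02] p [506.83   9.15  32.52] roll,yaw deg 0.0697235158722691 0.05828734949965053 op 0.24869126886378662
```

```bash
python3 -m crank '[[0,0,1,0,0,0],[0,0,2,0,0,0],[0,0,3,0,0,0],[0,0,4,0,0,0],[0,0,4,0,0,0]]' 0; python3 f.py
```

```text
t: 13.0
eef_pos: [511.0, 9.1, 32.5]
tcp_rot: [-1.569, 0.001, -1.57]
ft_force: [0.3, -0.2, -2.3]
opening: 0.25
t 13.15 F [ 0.11  0.15 -3.08] M [ 0.02  0.07 -0.  ] p [510.86   9.15  32.52] roll,yaw deg 0.07951409923769859 0.05826716530113174 op 0.24674608589010208
```

```bash
python3 -m crank '[[0,0.07,1,-0.05,0,0],[0,0.07,2,-0.05,0,0],[0,0.07,3,-0.05,0,0],[0,0.07,4,-0.05,0,0],[0,0.07,4,-0.05,0,0]]' 0; python3 f.py
```

```text
t: 13.65
eef_pos: [515.0, 9.1, 32.5]
tcp_rot: [-1.57, 0.001, -1.57]
ft_force: [1.2, -0.2, -1.1]
opening: 0.249
t 13.80 F [-0.08  0.21 -0.97] M [0.05 0.07 0.03] p [515.03   9.14  32.52] roll,yaw deg 0.053055466355601766 0.057734761593565054 op 0.25108817386036986
```

```bash
python3 -m crank '[[0,0.05,1,0,0,0],[0,0.05,2,0,0,0],[0,0.05,3,0,0,0],[0,0.05,4,0,0,0],[0,0.05,4,0,0,0]]' 0; python3 f.py
```

```text
t: 14.3
eef_pos: [519.2, 9.1, 32.5]
tcp_rot: [-1.57, 0.001, -1.57]
ft_force: [0.2, -0.2, -0.0]
opening: 0.249
t 14.45 F [-0.25  0.14 -0.39] M [-0.01  0.11 -0.02] p [519.14   9.13  32.5 ] roll,yaw deg 0.07054504462733746 0.058548643551802115 op 0.25190970652511135
```

```bash
python3 -m crank '[[0,0.02,1,-0.03,0,0],[0,0.02,2,-0.03,0,0],[0,0.02,3,-0.03,0,0],[0,0.02,4,-0.03,0,0],[0,0.02,4,-0.03,0,0]]' 0; python3 f.py
```

```text
t: 14.95
eef_pos: [523.3, 9.1, 32.5]
tcp_rot: [-1.57, 0.001, -1.57]
ft_force: [0.5, -0.3, -0.5]
opening: 0.25
t 15.10 F [-0.13  0.02 -1.31] M [0.04 0.13 0.01] p [523.3    9.12  32.5 ] roll,yaw deg 0.06141357536296255 0.05601368567883469 op 0.24461984094887027
```

```bash
python3 -m crank '[[0,0.02,1,-0.03,0,0],[0,0.02,2,-0.03,0,0],[0,0.02,3,-0.03,0,0],[0,0.02,4,-0.03,0,0],[0,0.02,4,-0.03,0,0]]' 0; python3 f.py
```

```text
t: 15.6
eef_pos: [527.5, 9.1, 32.5]
tcp_rot: [-1.57, 0.001, -1.57]
ft_force: [0.5, 0.8, 0.3]
opening: 0.25
t 15.75 F [ 0.38  0.04 -1.54] M [ 0.07  0.11 -0.05] p [527.45   9.13  32.49] roll,yaw deg 0.049553376245725644 0.057133653156100195 op 0.2496268008788897
```

```bash
python3 -m crank '[[0,0.04,1,-0.02,0,0],[0,0.04,2,-0.02,0,0],[0,0.04,3,-0.02,0,0],[0,0.04,3,-0.02,0,0]]' 0; python3 f.py
```

```text
t: 16.15
eef_pos: [530.6, 9.1, 32.5]
tcp_rot: [-1.57, 0.001, -1.57]
ft_force: [-0.8, -0.3, -0.8]
opening: 0.251
t 16.30 F [ 0.03 -0.07 -0.45] M [0.04 0.18 0.01] p [530.61   9.13  32.5 ] roll,yaw deg 0.05321102468526817 0.058078452870759634 op 0.2488867058863771
```

```bash
python3 -m crank '[[0,0.02,1,-0.02,0,0],[0,0.02,2,-0.02,0,0],[0,0.02,3,-0.02,0,0],[0,0.02,3,-0.02,0,0]]' 0; python3 f.py
```

```text
t: 16.7
eef_pos: [533.8, 9.1, 32.5]
tcp_rot: [-1.57, 0.001, -1.57]
ft_force: [0.2, -0.4, 0.0]
opening: 0.248
t 16.85 F [-0.13  0.34  0.22] M [ 0.02  0.16 -0.02] p [533.73   9.11  32.5 ] roll,yaw deg 0.04926953248101995 0.056666475833125673 op 0.24999325381110216
```

```bash
python3 -m crank '[[0,0,1,0,0,0],[0,0,2,0,0,0],[0,0,3,0,0,0],[0,0,3,0,0,0]]' 0; python3 f.py
```

```text
t: 17.25
eef_pos: [536.9, 9.1, 32.5]
tcp_rot: [-1.57, 0.001, -1.57]
ft_force: [-0.8, 0.0, -0.8]
opening: 0.25
t 17.40 F [ 0.11  0.14 -0.96] M [ 0.05  0.13 -0.03] p [536.86   9.1   32.49] roll,yaw deg 0.0664769166861987 0.05604957891516449 op 0.24726623299242234
```

```bash
python3 -m crank '[[0,0,1,0,0,0],[0,0,2,0,0,0],[0,0,2,0,0,0]]' 0; python3 f.py
```

```text
t: 17.7
eef_pos: [538.9, 9.1, 32.5]
tcp_rot: [-1.57, 0.001, -1.57]
ft_force: [-0.4, 0.9, -0.8]
opening: 0.25
t 17.85 F [-0.23  0.35 -1.53] M [ 0.07  0.27 -0.01] p [538.88   9.12  32.48] roll,yaw deg 0.06882211819656447 0.057130358225606415 op 0.2518017764166242
```

```bash
python3 -m crank '[[0,0.03,1,-0.02,0,0],[0,0.03,2,-0.02,0,0],[0,0.03,2,-0.02,0,0]]' 0; python3 f.py
```

```text
t: 18.15
eef_pos: [540.8, 9.1, 32.4]
tcp_rot: [-1.57, 0.001, -1.57]
ft_force: [-0.9, -0.4, 0.1]
opening: 0.25
t 18.30 F [-1.63  0.04 -0.14] M [0.05 0.64 0.01] p [540.79   9.13  32.44] roll,yaw deg 0.038095799699391364 0.05597742756751245 op 0.24872261984602834
```

```bash
python3 -m crank '[[0,0,1,0,0,0],[0,0,2,0,0,0],[0,0,2,0,0,0]]' 0; python3 f.py
```

```text
t: 18.6
eef_pos: [542.4, 9.2, 32.4]
tcp_rot: [-1.571, 0.001, -1.57]
ft_force: [-4.1, -1.1, 2.3]
opening: 0.252
t 18.75 F [-5.57  0.37  2.33] M [0.03 1.25 0.  ] p [542.38   9.17  32.41] roll,yaw deg -0.011828981470330291 0.057466690524734076 op 0.2496252874768198
```

Touch is at about TCP x 541–542, where Fx has jumped to −5.6 N. I'll push on gently and keep the vertical force near zero.

```bash
python3 -m crank '[[0,-0.05,1,0,0,0],[0,-0.05,2,0,0,0],[0,-0.05,2,0,0,0],[0,-0.05,2,0,0,0]]' 0; python3 f.py
```

```text
t: 19.15
eef_pos: [543.6, 9.2, 32.4]
tcp_rot: [-1.573, 0.001, -1.57]
ft_force: [-6.6, -0.1, 2.7]
opening: 0.251
t 19.30 F [-6.71 -0.55  3.32] M [-0.05  1.51 -0.01] p [543.61   9.25  32.43] roll,yaw deg -0.10379533045976075 0.061983134327249445 op 0.24526292791403384
```

```bash
python3 -m crank '[[0,-0.1,1,0.1,0,0],[0,-0.1,2,0.1,0,0],[0,-0.1,3,0.1,0,0],[0,-0.1,3,0.1,0,0]]' 0; python3 f.py
```

```text
t: 19.7
eef_pos: [545.1, 9.4, 32.4]
tcp_rot: [-1.574, 0.001, -1.57]
ft_force: [-10.4, -0.2, 6.0]
opening: 0.251
t 19.85 F [-10.3   -0.73   5.34] M [-0.07  2.01 -0.01] p [545.09   9.35  32.41] roll,yaw deg -0.18835942550791174 0.07045196793394837 op 0.24859085564224212
```

```bash
python3 -m crank '[[0,-0.2,1.6,0.2,0,0],[0,-0.35,1.9,0.2,0,0],[0,-0.35,2.1,0.2,0,0],[0,-0.35,2.3,0.2,0,0],[0,-0.35,2.3,0.2,0,0]]' 0; python3 f.py
```

```text
t: 20.35
eef_pos: [545.3, 9.4, 32.4]
tcp_rot: [-1.575, 0.001, -1.569]
ft_force: [-10.9, -1.4, 4.3]
opening: 0.25
t 20.50 F [-11.38  -1.04   4.2 ] M [-0.26  2.19 -0.04] p [545.38   9.43  32.42] roll,yaw deg -0.23319379175360666 0.07589159233846487 op 0.25081871304368075
```

```bash
python3 -m crank '[[0,-0.4,1.9,0.25,0,0],[0,-0.6,2.1,0.3,0,0],[0,-0.7,2.3,0.3,0,0],[0,-0.7,2.3,0.3,0,0],[0,-0.7,2.3,0.3,0,0]]' 0; python3 f.py
```

```text
t: 21.0
eef_pos: [545.5, 9.5, 32.4]
tcp_rot: [-1.574, 0.002, -1.569]
ft_force: [-10.0, -2.4, -0.1]
opening: 0.25
t 21.15 F [-10.27  -1.55   0.55] M [-0.34  2.05 -0.04] p [545.54   9.47  32.44] roll,yaw deg -0.20711305129998436 0.07945058911901981 op 0.24912235261297647
```

```bash
python3 -m crank '[[0.2,-0.7,2.2,0.3,0,0],[0.2,-0.8,2.6,0.3,0,0],[0.2,-0.8,2.9,0.3,0,0],[0.2,-0.8,3.2,0.3,0,0],[0.2,-0.8,3.2,0.3,0,0]]' 0; python3 f.py
```

```text
t: 21.65
eef_pos: [546.2, 9.5, 32.4]
tcp_rot: [-1.575, 0.002, -1.569]
ft_force: [-11.6, -0.2, 0.7]
opening: 0.252
t 21.80 F [-11.82  -0.33  -0.12] M [-0.2   2.27 -0.06] p [546.22   9.47  32.43] roll,yaw deg -0.22871618974711794 0.08980388225273828 op 0.2487324679164285
```

Fx −11.8 N, Fz about 0, about 5.5 mm past the touch: that is the target. I'll relax the arm, then open.

```bash
python3 -m crank '[[0,0,0.5,0,0,0],[0,0,0,0,0,0],[0,0,0,0,0,0]]' 0; python3 f.py
```

```text
t: 22.1
eef_pos: [546.1, 9.5, 32.4]
tcp_rot: [-1.575, 0.002, -1.569]
ft_force: [-3.7, -0.4, 1.3]
opening: 0.247
t 22.25 F [-4.45 -0.13  1.38] M [-0.19  1.02 -0.03] p [546.16   9.48  32.42] roll,yaw deg -0.23615822965783195 0.09412306481297605 op 0.248493892003313
```

```bash
python3 -m crank '[[0,0,0,0,0,0],[0,0,0,0,0,0]]' 0; python3 f.py;  python3 -m crank '[[0,0,0,0,0,0],[0,0,0,0,0,0],[0,0,0,0,0,0],[0,0,0,0,0,0],[0,0,0,0,0,0]]' 0.8; python3 f.py; python3 -c "
from h import *
im,d=vision.read_camera('wrist'); cv2.imwrite('pics/wr8.png',im)"
```

```text
t: 22.45
eef_pos: [546.2, 9.5, 32.4]
tcp_rot: [-1.575, 0.002, -1.569]
ft_force: [-5.0, -0.4, 1.1]
opening: 0.255
t 22.60 F [-4.72 -0.59  1.84] M [-0.14  0.97 -0.04] p [546.16   9.46  32.43] roll,yaw deg -0.23728480522430573 0.09177813817257174 op 0.249594139181912
t: 23.1
eef_pos: [546.4, 9.5, 32.5]
tcp_rot: [-1.574, 0.002, -1.569]
ft_force: [0.3, -0.7, 0.2]
opening: 0.615
t 23.25 F [-0.14  0.03  0.49] M [ 0.05  0.01 -0.02] p [546.26   9.46  32.44] roll,yaw deg -0.22451156026070862 0.09141683158610192 op 0.7392031900587213
```

View pics/wr8.png

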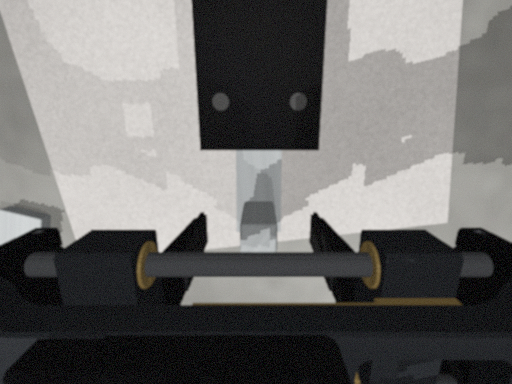

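The gripper is open. The wedge (237–281) is centred under the plate edge (201–320 at row 150), and the fingers are clear of the grip. Withdrawing straight up.

```bash
python3 -m crank '[[0,-10,0,0,0,0],[0,-50,0,0,0,0],[0,-100,0,0,0,0],[0,-150,0,0,0,0],[0,-150,0,0,0,0]]' 0.8; python3 -m crank '[[0,-50,-40,0,0,0],[0,-50,-90,0,0,0],[0,-50,-90,0,0,0],[0,-50,-90,0,0,0]]' 0.8; python3 f.py; python3 - <<'E'
from h import *
c=vision.calibration('wrist');np.save('pics/c9.npy',c,allow_pickle=True)
im,d=vision.read_camera('wrist'); cv2.imwrite('pics/wr9.png',im)
im,d=vision.read_camera('scene'); cv2.imwrite('pics/sc9.png',cv2.resize(im[120:310,150:450],None,fx=2.6,fy=2.6)); np.save('pics/sc9.npy',d)
E
```

```text
t: 23.8
eef_pos: [549.3, 9.0, 189.3]
tcp_rot: [-1.564, 0.001, -1.569]
ft_force: [1.0, 0.8, -0.5]
opening: 0.8
t: 24.2
eef_pos: [458.0, 8.9, 239.7]
tcp_rot: [-1.562, 0.001, -1.569]
ft_force: [0.9, -1.1, -0.1]
opening: 0.797
t 24.35 F [ 0.2   0.27 -0.16] M [ 0.    0.02 -0.  ] p [459.6    8.72 238.74] roll,yaw deg 0.43187211814718296 0.09125808317932638 op 0.8007996082086813
```

View pics/wr9.png

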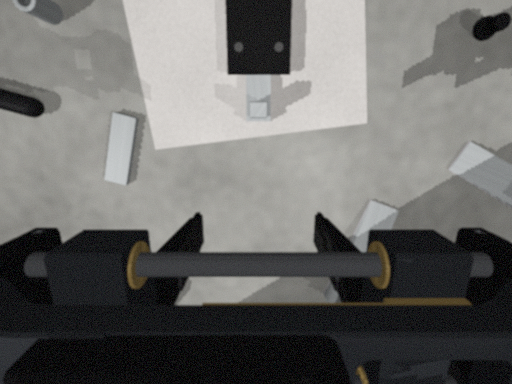

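View pics/sc9.png

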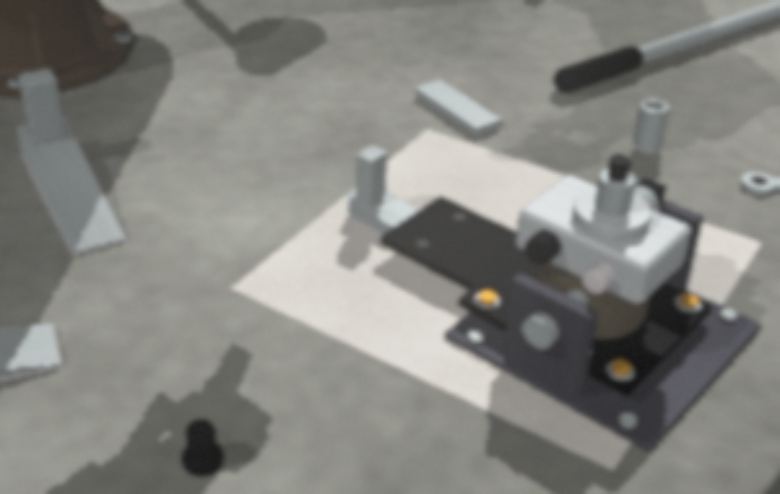

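```bash
python3 - <<'E'
from h import *
c=np.load('pics/c9.npy',allow_pickle=True).item(); im=cv2.imread('pics/wr9.png')
for p,z in [((248.5,101),72),((269.5,101),72),((249,117),72),((270,117),72),((228,73),22),((291,73),22),((247,76),15),((271,76),15)]: print(p,onz(c,*p,z))
im2,_=vision.read_camera('wrist'); a=im[60:130,235:285].astype(int); print(np.abs(a-im2[60:130,235:285]).mean())
cv2.imwrite('pics/wr9c.png',cv2.resize(im[50:135,215:305],None,fx=6,fy=6,interpolation=cv2.INTER_CUBIC))
E
```

```text
(248.5, 101) [555.73  21.75  72.  ]
(269.5, 101) [555.75  -5.33  72.  ]
(249, 117) [535.82  21.26  72.  ]
(270, 117) [535.85  -6.21  72.  ]
(228, 73) [597.21  52.55  22.  ]
(291, 73) [597.3  -37.69  22.  ]
(247, 76) [594.3   25.64  15.  ]
(271, 76) [594.34  -9.41  15.  ]
3.0207619047619048
```

View pics/wr9c.png

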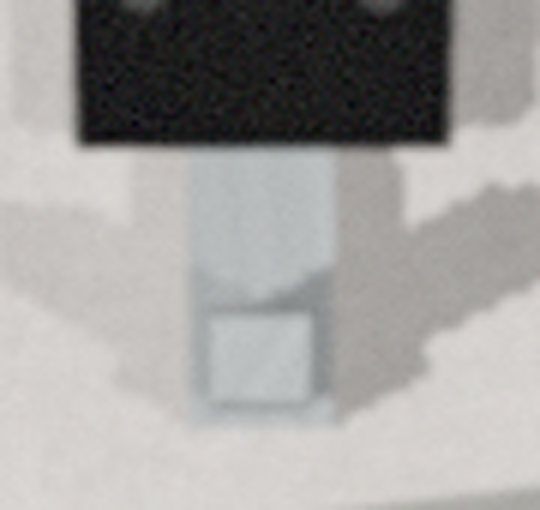

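The grip centre is at x≈546, where I released it, and the wedge's middle is within about 1 mm of the plate's middle. It sits square and the robot is clear, so I'm handing in.

```bash
python3 -c "
from h import *
print(job.job_done()); print(env.state()['t'])"
```

```text
the job is handed in; nothing more can be done
None
the job is handed in; nothing more can be done
```

The wedge is jammed under the middle of the plate's front edge, and I've handed the job in. I picked the smallest of the three look-alikes, laid it flat, and slid it in square. The edge touched at about tool x 541 mm, and I pushed roughly 5.5 mm further to a level push of about 11.8 N with almost no vertical force. Then I eased off, opened the gripper and pulled the arm clear at about 24 s.

**Last checks:**
- **Position:** the grip was still at x ≈ 546 mm after release, so I saw no slip back. The wedge's middle was within about 1 mm of the tongue's middle and looked square to the edge. The later pictures showed nothing else on the bench moved.
- **Downward press:** for about 1.5 s of the push the tool pressed down with 3–5 N. I corrected that before the final reading.
- **Residual force:** after easing off, about 4.5 N of push remained until the fingers opened.
- **Edge angle:** the views disagreed by about 1° on the direction of the plate edge. I used about 0°, in line with the wrist view.

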